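Rack the twin-tip markers all alike at the signing table

ROBOT

A 6-joint arm with a two-finger parallel gripper is mounted at the origin on the work surface. World frame = base frame: x ahead of the robot, y to its left, z up, the work surface at z = 0. Lengths are in m, angles in rad, forces in N, time in s.
With the tool pointing down it reaches from about 0.35 to 0.775 m from the base axis. Payload 5.5 kg.
Tool frame: the origin (TCP) lies between the finger pads; the fingertips stand 19 mm ahead of it and the grasp point (between the pads) is the TCP; z points along the fingers, x is the direction in which the jaws open and shut, and the axes are right-handed (so a half turn about z gives the same grasp; the last joint's range is limited). The gripper opens to 85 mm and grips with 20 to 120 N. Pads are 22 mm wide; open, the fingers measure 114 mm over their backs; the gripper's body (76 mm by 85 mm) begins 54 mm behind the grasp point. The pads swing forward as they close: fully open they stand 13 mm farther back than shut.
Start: joints at [-1.332, 0.313, 0.046, 1.304, 0, 1.431], TCP at [0.213, -0.534, 0.25] pointing down, gripper open.
Joint ranges: [-2.76, 2.76], [-0.86, 1.69], [-1.03, 1.26], [-2.2, 2.34], [-1.47, 1.5], [-3.14, 3.14]. Speed limits (rad/s): [2.57, 2.57, 3.14, 3.14, 3.14, 3.14].

INTERFACE

Orientations are given as a unit quaternion [w, x, y, z].
In Python, from workcell import env gives the robot as it stands. The module is installed in compiled form; this text tells all that it offers.
- The arm moves only by the tool carry_out, never from a script. Its argument "steps" is a list of rows, each a list of 7 numbers: the gripper command: -1 is shut, 1 is fully open, values between are in proportion, then the shift along the tool's x, y, z in m, then the turn, a rotation vector about the tool's x, y, z in rad. A call has 1 to 20 rows; each row shifts and turns the commanded pose from where the row before left it, along the tool's axes as they then stand; what a row does not reach is not made up. A row lasts 1/8 s, in which the tool goes at most 62.5 mm and 10.7 degrees, less where a joint would pass 70% of its speed; a pose out of reach is approached as far as the arm can. A call with a gripper value outside its range is refused whole. The fingers move at their own pace and stop on an object; "grip_force" is the grip in N (left out, the last holds). Time passes only in rows, so rows that do not move let the fingers close. It gives the time, the measured TCP pose, the force and the opening at its end, in the units of the state.
- env.get_state(): the state, without advancing time (a new reading comes with each control period).
- env.read_camera(name): name is "side" or "top"; returns a dict with "color" (480x640x3 uint8, red, green, blue), "K" (3x3 intrinsics, pixels), "dist" ([k1, k2, p1, p2, k3] as OpenCV has them; the pictures are not rectified), "R" (3x3) and "t" (3): a world point X has camera coordinates R X + t. Camera axes: x right, y down, z forward; pixel columns grow to the right and rows downward; lengths in m; the calibration is good to about 2 mm. A picture is of the moment at which its call begins. There is no depth.
- env.hand_in(): hands the job in, once; it reports no verdict.
The state is a dict: "clock": time; "joint_pos": joint angles; "qvel": joint speeds; "tau": joint torques, N m; "tcp_pos": TCP position; "orientation": TCP orientation; "wrist_force": force on the tool from outside, world axes, zero at the start; "ft_torque": the same for the moment, N m; "finger_gap": finger opening in m.
Only numpy, scipy, OpenCV 4.12 (cv2) and the standard library are available. Lean on these libraries where they do the work, as an engineer would, in place of code of your own. Each camera call takes 0.05 s, during which the arm holds its last target. There are 200 camera calls.

TASK

Put the red and the blue marker away in the two free bores of the wooden marker rack, either marker in either bore, both with the chamfered (fine-nib) cap down in the bore, like the black and green ones already there. Only the chamfered cap goes fully home; the square cap stops a few millimetres short, so feel how deep each marker goes, and if it stops short do not force it but take it out and turn it end for end. Leave the racked markers in their bores and the other things on the table where they are.

Things in the scene. Friction and masses are not known exactly. Their poses are not given: they have to be found in the camera images.
- rack: Wooden marker rack, fixed: dark foot 125 x 230 x 10 mm, cheeks 10 mm thick at both ends, a sloping brown block with four bores in a row. Origin on the table under the middle of the row of mouths; z up, y along the row (bore0 to bore3). The mouths look to +x and upwards, away from the robot to within 20 degrees.
- bore0 (a point): Centre of the mouth of bore 0 (taken by the black marker), 62 mm above the table, on the block's sloping face. z points out along the bore axis, 35 degrees above level; x runs along the row to bore3, y upwards. The block is 208 mm long; its upper edge is 18 mm from the bore axes. Pitch of the bores 54 mm.
- bore1 (a point): Mouth of bore 1, free; axes as bore0. All bores: 23 mm diameter down to a square shoulder 41 mm deep, then 18.4 mm diameter for 6 mm to a flat floor 47 mm deep. Chamfered cap on the floor: marker centre 28 mm out from the mouth; square cap on the shoulder: 34 mm out. A marker pushed fully home stays when let go, drooping by about 5 degrees.
- bore2 (a point): Mouth of bore 2, free; axes and sizes as bores 0 and 1.
- bore3 (a point): Mouth of bore 3, taken by the green marker; axes and sizes as bores 0 and 1.
- marker_red_mid (a point): Centre of the red twin-tip marker, 150 mm long, lying flat on the table any way round. Middle 50 mm: square barrel 20 x 20 mm; each end: round red cap, 20 mm diameter, 50 mm long. x lies along the marker, z up. One cap is chamfered (last 9 mm taper to 11 mm diameter), the other cut square; which one is at +x differs from marker to marker and is not told.
- marker_blue_mid (a point): Centre of the blue twin-tip marker, 150 mm long, lying flat on the table any way round. Middle 50 mm: square barrel 20 x 20 mm; each end: round blue cap, 20 mm diameter, 50 mm long. x lies along the marker, z up. One cap is chamfered (last 9 mm taper to 11 mm diameter), the other cut square; which one is at +x differs from marker to marker and is not told.
- marker_black_mid (a point): Centre of the black marker, the same in shape but with black caps, already racked in bore 0, chamfered cap down and fully home. Its x runs along it, out of the bore.
- marker_green_mid (a point): Centre of the green marker, the same in shape but with green caps, already racked in bore 3, chamfered cap down and fully home. Its x runs along it, out of the bore.
- note_pad: Yellow note pad 76 x 76 x 12 mm, lying among the markers, loose; bystander, leave it where it is. Origin under its centre.
- can_a: Drink can, blue, 66 mm diameter, 122 mm tall, upright; loose; bystander, leave it where it is.
- can_b: Drink can, white, 58 mm diameter, 155 mm tall, upright; loose; bystander, leave it where it is.
- phone: Black phone 155 x 75 x 9 mm lying flat; loose; bystander, leave it where it is.
- puck: Black hockey puck 76 mm diameter, 25 mm thick; loose; bystander, leave it where it is.
- baseball: Baseball on a small wooden stand, 82 mm tall; loose; bystander, leave it where it is.
Things that resemble listed ones, but are neither listed nor needed, are in the scene too. Of the things like the part that bears marker_black_mid, leave any that is orange; of the rest the larger one is meant.

How it is judged:
By the outcome, as a careful person would: the job done as asked, in the order asked, and still so for the second after the job is handed in, with the robot touching nothing.
It also fails if it takes over 72 s, if anything falls off the work surface, if the arm or the gripper's body presses on something with over 40 N, if the wrist force passes 120 N, or if a joint passes its speed limit or range.

## Working session

There is one attempt and no reset: what is moved stays moved. The work goes in short steps, Python scripts to look and compute and a tool call to move; the robot and the scene stay as the last step left them, time stands still between calls to the robot, and variables do not carry over. Pictures are saved under pics/ and viewed, about 8 in all and at most 12, crops included, and the job is handed in when it is done.

Besides the shell and the picture viewer there is one more tool, called as name(argument=value, ...), one argument or row to a line, values as JSON. carry_out: Moves the arm, as the interface text tells. Its arguments: {"type":"object","properties":{"steps":{"type":"array","items":{"type":"array","items":{"type":"number"}}},"grip_force":{"type":"number"}},"required":["steps"]}

```bash
mkdir -p pics; cat > h.py <<'E'
import numpy as np, cv2
from workcell import env
def cam(n): return env.read_camera(n)
def save(c,f): cv2.imwrite('pics/'+f,c['color'][:,:,::-1])
def ray(c,p):
    u=cv2.undistortPoints(np.array([[p]],float),c['K'],c['dist'])[0,0]
    R=c['R'];return -R.T@c['t'], R.T@np.array([u[0],u[1],1.])
def onz(c,p,z):
    o,d=ray(c,p);return o+d*(z-o[2])/d[2]
def proj(c,X):
    return cv2.projectPoints(np.array(X,float).reshape(-1,3),cv2.Rodrigues(c['R'])[0],c['t'],c['K'],c['dist'])[0][:,0]
def tri(c1,p1,c2,p2):
    o1,d1=ray(c1,p1);o2,d2=ray(c2,p2);d1/=np.linalg.norm(d1);d2/=np.linalg.norm(d2)
    s=np.linalg.lstsq(np.c_[d1,-d2],o2-o1,rcond=None)[0]
    a=o1+s[0]*d1;b=o2+s[1]*d2;return (a+b)/2,np.linalg.norm(a-b)
E
python3 - <<'E'
from h import *
for n in('top','side'):
    c=cam(n);save(c,n+'0.png');print(n,-c['R'].T@c['t'],c['R'][2],c['K'][0,0])
print(env.get_state())
E
```

```text
top [ 0.39704938 -0.01226001  1.30387159] [ 0.07694237  0.02296571 -0.99677101] 511.730833988756
side [-0.08806056  0.69116299  0.96817005] [ 0.45356733 -0.55562766 -0.69681746] 493.7520806314174
{'clock': 0.1, 'joint_pos': array([-1.33160036e+00,  3.13920722e-01,  4.51384704e-02,  1.30361152e+00,
        9.84482435e-07,  1.43119154e+00]), 'qvel': array([ 0.00104586, -0.00232396,  0.00241376, -0.0013452 , -0.00013088,
       -0.00083388]), 'tau': array([ 1.52214510e-03, -4.81727028e+01,  2.99242884e+01,  1.27405138e-02,
       -2.06587133e-04, -1.18792852e-05]), 'tcp_pos': array([ 0.21253001, -0.53384229,  0.24951939]), 'orientation': array([-5.36335233e-04,  8.27588554e-01, -5.61334613e-01, -5.91864064e-04]), 'wrist_force': array([0.09647128, 0.19570889, 0.22325133]), 'ft_torque': array([ 0.02566068,  0.04277803, -0.0245774 ]), 'finger_gap': 0.08543459897170393}
```

View pics/top0.png

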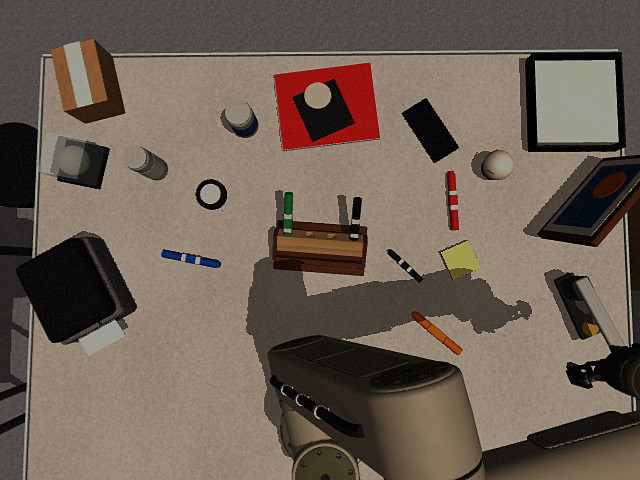

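View pics/side0.png

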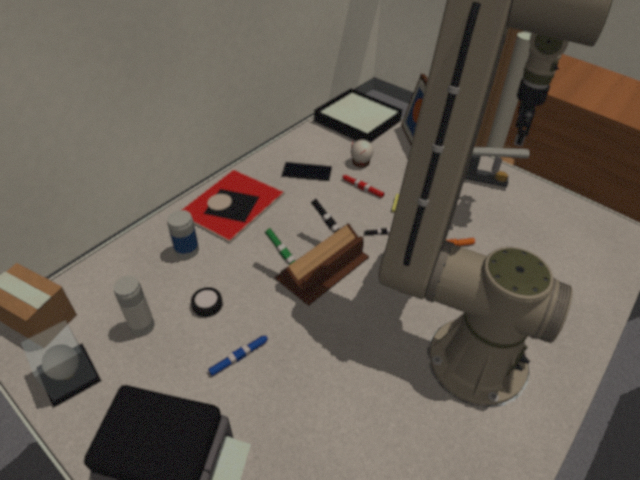

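Top view: red marker at (453,200), blue at (191,258), rack at (320,247) with green (288,213) and black (356,217) racked. The decoys are a thin black marker at (405,265) and an orange one at (437,333). I'll zoom in next.

```bash
python3 - <<'E'
from h import *
c=cam('top');s=cam('side')
def crop(im,x,y,w,h,f): return cv2.resize(im[y:y+h,x:x+w,::-1],None,fx=f,fy=f,interpolation=cv2.INTER_CUBIC)
a=crop(c['color'],430,165,50,70,4)   #200x280
b=crop(c['color'],155,235,75,50,4)    #300x200
r=crop(c['color'],265,185,110,95,5)   #550x475
cv=np.zeros((600,800,3),np.uint8)
cv[:280,:200]=a; cv[300:500,:240]=b[:,:240]; cv[:475,250:800]=r
cv[480:600,250:490]=crop(s['color'],335,165,60,30,4); cv[500:600,0:240]=0
sb=crop(s['color'],200,330,75,50,3); cv[480:600,500:725]=sb[:120]
cv2.imwrite('pics/crops.png',cv)
for n,z,lo,hi,box in(('red',.01,(0,120,60),(8,255,255),(435,160,475,240)),('blue',.01,(105,120,50),(130,255,255),(150,240,230,275))):
    h=cv2.cvtColor(c['color'],cv2.COLOR_RGB2HSV);m=cv2.inRange(h,lo,hi)
    k=np.zeros_like(m);x0,y0,x1,y1=box;k[y0:y1,x0:x1]=m[y0:y1,x0:x1]
    p=np.argwhere(k)[:,::-1].astype(np.float32);hull=cv2.convexHull(p)
    (cx,cy),wh,ang=cv2.minAreaRect(hull);bp=cv2.boxPoints(((cx,cy),wh,ang))
    e=sorted([(np.linalg.norm(bp[i]-bp[(i+1)%4]),(bp[i]+bp[(i+1)%4])/2) for i in range(4)],key=lambda t:t[0])
    A,B=onz(c,e[0][1],z),onz(c,e[1][1],z);d=A-B
    print(n,(A+B)/2,'len',np.linalg.norm(d),'yaw',np.degrees(np.arctan2(d[1],d[0])),e[0][1],e[1][1],A,B)
E
```

```text
red [ 0.56407217 -0.32090367  0.01      ] len 0.14890503144216072 yaw 2.563114210830175 [451.38126 170.84474] [455.18594 229.18355] [ 0.6384502  -0.31757416  0.01      ] [ 0.48969414 -0.32423318  0.01      ]
blue [0.41510205 0.34658388 0.01      ] len 0.15137402793934315 yaw -101.16986683952362 [219.0769 264.6154] [161.19229 253.03848] [0.40044008 0.2723306  0.01      ] [0.42976402 0.42083717 0.01      ]
```

View pics/crops.png

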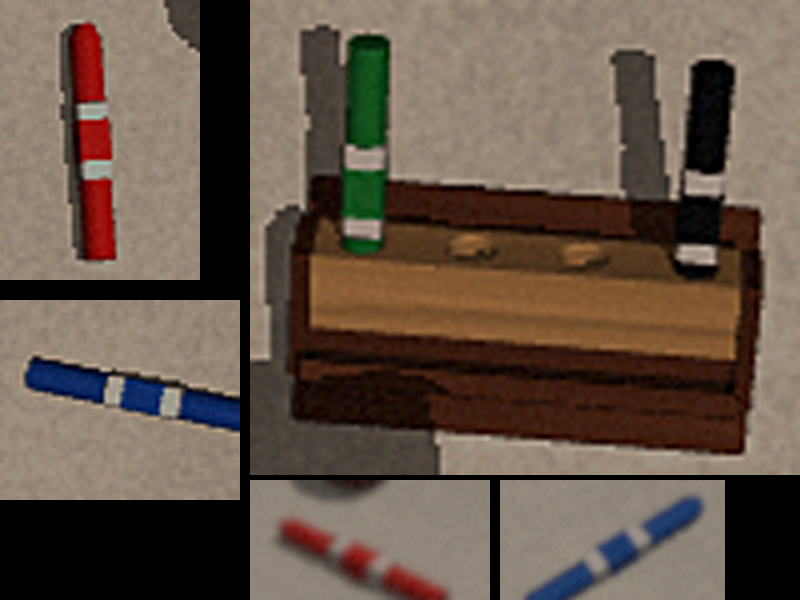

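```bash
python3 - <<'E'
from h import *
c=cam('top');im=c['color'].astype(float)
# face/top edge: max vertical brightness step in columns
g=cv2.GaussianBlur(im[:,:,:].sum(2),(0,0),.7);P=[]
for x in list(range(283,286))+list(range(293,303))+list(range(316,326))+list(range(338,348)):
    yp=236+(x-277)*.086; ys=np.arange(int(yp)-4,int(yp)+6); d=g[ys+1,x]-g[ys-1,x]; i=d.argmax()
    i=min(max(i,1),len(ys)-2);o=.5*(d[i-1]-d[i+1])/(d[i-1]-2*d[i]+d[i+1]); P.append((x,ys[i]+o))
P=np.array(P);k,b=np.polyfit(P[:,0],P[:,1],1);r=P[:,1]-k*P[:,0]-b
ok=abs(r)<.8;k,b=np.polyfit(P[ok,0],P[ok,1],1);print('edge',k,b,ok.sum(),len(P),r[ok].std())
W=[onz(c,(x,k*x+b),.0767) for x in(277.4,363)]
d=W[0]-W[1];yaw=np.degrees(np.arctan2(d[1],d[0]))-90;print('edge ends',W,np.linalg.norm(d),'rack yaw',yaw)
# bores: print the gray patches
for x0 in(302,324):print(im[228:244,x0:x0+16].sum(2).astype(int))
# block row profile at y~ top surface
for y,off in((243,0),(246,0)):
  print([int(v) for v in im[y,272:284].sum(1)],[int(v) for v in im[y+6,354:372].sum(1)])
# black/green markers' axes in image + width profiles of red/blue ends
h=cv2.cvtColor(c['color'],cv2.COLOR_RGB2HSV)
m=cv2.inRange(h,(0,120,60),(8,255,255));print('red w',[(y,int((m[y,435:475]>0).sum())) for y in list(range(169,182))+list(range(219,231))])
m=cv2.inRange(h,(105,100,40),(130,255,255));print('blue w',[(x,int((m[240:275,x]>0).sum())) for x in list(range(160,172))+list(range(208,222))])
m=cv2.inRange(h,(45,100,20),(80,255,255));q=np.argwhere(m[185:240,275:305])[:,::-1]+[275,185];print('green bbox',q.min(0),q.max(0))
for y in(195,200,205,210,215):
  xs=q[q[:,1]==y][:,0];print(y,xs.mean() if len(xs) else None,len(xs))
E
```

```text
edge 0.07782080470883154 214.06347460710126 33 33 0.12833770284823276
edge ends [array([0.46984696, 0.11766327, 0.0767    ]), array([ 0.45366527, -0.08794329,  0.0767    ])] 0.2062423430897614 rack yaw -4.500027784877716
[[124  90  99  97 109  97  90  97 106  91  92  95  91  85  92 103]
 [ 26  18  37  91 110 113 121 104 103 110  96 110 111  99 111 107]
 [127 132  93  73  62  56  38  37   9  15   7  22  23  26  35  38]
 [193 195 191 186 178 171 162 176 174 179 174 131 134 129 113 101]
 [181 173 182 176 245 291 331 346 295 279 223 188 175 194 182 193]
 [167 162 169 227 278 274 276 273 269 272 247 194 181 187 170 188]
 [163 176 116 210 254 253 249 244 245 219 212 146 146 155 170 179]
 [168 169 114 201 235 267 284 295 113  88 193  96 113 154 170 171]
 [151 180 169 134  93  81  90 123 111 117 102 120 174 169 153 181]
 [159 149 141 151 153 131 146 137 147 146 158 172 176 158 158 151]
 [210 259 244 272 217 212 215 175 166 180 182 158 141 132 158 154]
 [267 285 263 270 276 282 293 272 271 289 288 278 285 280 243 239]
 [274 271 259 264 255 283 265 272 264 268 267 266 261 265 269 258]
 [270 27
[... 1470 characters left out ...]
259, 256, 244, 237, 245, 250, 248, 263, 68, 70, 72, 53, 191, 424, 437, 427, 416, 427]
red w [(169, 0), (170, 0), (171, 5), (172, 5), (173, 6), (174, 7), (175, 7), (176, 7), (177, 7), (178, 8), (179, 8), (180, 7), (181, 6), (219, 6), (220, 8), (221, 8), (222, 6), (223, 8), (224, 8), (225, 6), (226, 7), (227, 6), (228, 7), (229, 7), (230, 0)]
blue w [(160, 0), (161, 0), (162, 5), (163, 7), (164, 8), (165, 8), (166, 7), (167, 7), (168, 7), (169, 8), (170, 7), (171, 7), (208, 8), (209, 8), (210, 7), (211, 7), (212, 7), (213, 8), (214, 8), (215, 7), (216, 7), (217, 6), (218, 5), (219, 4), (220, 2), (221, 0)]
green bbox [283 192] [292 235]
195 288.5 8
200 288.5 8
205 288.0 7
210 287.5 8
215 None 0
```

```bash
python3 - <<'E'
from h import *
c=cam('top')
x=np.array([.9969,-.0785,0]);y=np.array([.0785,.9969,0])
e=lambda u:onz(c,(u,.07782*u+214.0635),.0767)
E0,E1=e(276.5),e(362);print('edge mid',(E0+E1)/2, 'len',np.linalg.norm(E0-E1))
O=(E0+E1)/2+x*.0103-[0,0,.0147];print('mouth mid from edge',O)
b2,b1=onz(c,(308.9,234.),.062),onz(c,(330.9,236.),.062);print('bore2',b2,'bore1',b1,'mid',(b1+b2)/2,np.linalg.norm(b2-b1))
print('pred px',proj(c,[O+.027*y,O-.027*y]))
for s in(81,-81):
  ax=x*np.cos(np.radians(30))+np.array([0,0,.5]);print(proj(c,[O+s/1000*y+ax*.028,O+s/1000*y+ax*.103]))
E
```

```text
edge mid [0.46193623 0.01714146 0.0767    ] len 0.20602358912324917
mouth mid from edge [0.4722043  0.01633291 0.062     ]
bore2 [0.47466835 0.04243669 0.062     ] bore1 [ 0.46974375 -0.01107215  0.062     ] mid [0.47220605 0.01568227 0.062     ] 0.053734974705486695
pred px [[308.56602035 234.14169583]
 [330.69863799 235.86006133]]
[[286.82261181 222.04754744]
 [287.74941231 193.21118179]]
[[353.87689862 227.21395338]
 [356.62780043 198.40496472]]
```

carry_out(
  steps=[
    [0.4,-0.0085,-0.0507,0,0,0,0],
    [0.4,-0.0085,-0.0507,0,0,0,0],
    [0.4,-0.0085,-0.0507,0,0,0,0],
    [0.4,-0.0085,-0.0507,0,0,0,0],
    [0.4,-0.0085,-0.0507,0,0,0,0],
    [0.4,-0.0085,-0.0507,0,0,0,0],
    [0.4,-0.0085,-0.0507,0,0,0,0],
    [0.4,-0.0085,-0.0507,0,0,0,0],
    [0.4,0,0,0,0,0,0.167],
    [0.4,0,0,0,0,0,0.167],
    [0.4,0,0,0.06,0,0,0],
    [0.4,0,0,0.06,0,0,0],
    [0.4,0,0,0,0,0,0],
    [0.4,0,0,0,0,0,0],
  ],
  grip_force=40,
)

```text
clock: 2.05
tcp_pos: [0.5653, -0.3218, 0.1324]
orientation: [-0.0, 0.723, -0.691, 0.001]
wrist_force: [1.1, -1.1, 0.8]
finger_gap: 0.0599
```

carry_out(
  steps=[
    [0.4,0,0.001,0.04,0,0,0],
    [0.4,0,0,0.04,0,0,0],
    [0.4,0,0,0.019,0,0,0],
    [0.4,0,0,0.01,0,0,0],
    [0.4,0,0,0,0,0,0],
    [-0.3,0,0,0,0,0,0],
    [-1,0,0,0,0,0,0],
    [-1,0,0,0,0,0,0],
    [-1,0,0,0,0,0,0],
    [-1,0,0,0,0,0,0],
  ],
  grip_force=50,
)

```text
clock: 3.3
tcp_pos: [0.5642, -0.3218, 0.0227]
orientation: [-0.0, 0.723, -0.691, 0.001]
wrist_force: [0.2, 1.1, 5.6]
finger_gap: 0.019
```

```bash
python3 -c "
from h import *
s=env.get_state();print(s['finger_gap'],s['tcp_pos'],s['joint_pos'],s['wrist_force'])"
```

```text
0.018988000968956115 [ 0.56419894 -0.32178249  0.02274664] [-6.41792626e-01  5.98049629e-01 -9.04727470e-02  8.79673871e-01
 -2.75252508e-05  2.45500191e+00] [0.19879991 1.09558797 5.60945748]
```

carry_out(
  steps=[
    [-1,0,0,-0.03,0,0,0],
    [-1,0,0,-0.05,0,0,0],
    [-1,0,0,-0.05,0,0,0],
    [-1,0,0,-0.05,0,0,-0.1775],
    [-1,0,0,-0.05,0,0,-0.1775],
    [-1,0,0,0,0,0,-0.1775],
    [-1,0,0,0,0,0,-0.1775],
    [-1,0,0,0,0,0,-0.1775],
    [-1,0,0,0,0,0,-0.1775],
    [-1,0,0,0,0,0,-0.1775],
    [-1,0,0,0,0,0,-0.1775],
    [-1,0,0,0,0,0,-0.1775],
    [-1,0,0,0,0,0,-0.1775],
    [-1,0,0,0,0,0,-0.1775],
    [-1,0,0,0,0,0,-0.1775],
    [-1,0,0,0,0,0,-0.1775],
    [-1,0,0,0,0,0,-0.1775],
    [-1,0,0,0,0,0,-0.1775],
    [-1,0,0,0,0,0,-0.1775],
    [-1,0,0,0,0,0,-0.1775],
  ],
)

```text
clock: 5.8
tcp_pos: [0.5631, -0.321, 0.251]
orientation: [-0.0, 0.733, 0.681, -0.0]
wrist_force: [0.3, 1.4, -1.0]
finger_gap: 0.0185
```

carry_out(
  steps=[
    [-1,0.0504,-0.008,0,0,0,0],
    [-1,0.0504,-0.008,0,0,0,0],
    [-1,0.0504,-0.008,0,0,0,0],
    [-1,0.0504,-0.008,0,0,0,0],
    [-1,0.0504,-0.008,0,0,0,0],
    [-1,0.0504,-0.008,0,0,0,0],
    [-1,0,0,0,-0.1527,0,0],
    [-1,0,0,0,-0.1527,0,0],
    [-1,0,0,0,-0.1527,0,0],
    [-1,0,0,0,-0.1527,0,0],
    [-1,0,0,0,0,0,0],
    [-1,0,0,0,0,0,0],
  ],
)

```text
clock: 7.3
tcp_pos: [0.5407, -0.0163, 0.2532]
orientation: [0.221, 0.701, 0.647, 0.204]
wrist_force: [0.8, 0.3, -0.5]
finger_gap: 0.0187
```

```bash
cat >> h.py <<'E'
from scipy.spatial.transform import Rotation as Ro
xh=np.array([.9969,-.079,0]);yh=np.array([.079,.9969,0]);k=np.array([0,0,1.])
a=xh*np.cos(np.radians(35))+k*np.sin(np.radians(35)); zt=xh*np.sin(np.radians(35))-k*np.cos(np.radians(35))
B={1:np.array([.4701,-.0109,.062]),2:np.array([.4743,.0429,.062])}
RT=np.c_[yh,a,zt]
def delta(P,Rt):
    s=env.get_state();q=s['orientation'];R=Ro.from_quat([q[1],q[2],q[3],q[0]]).as_matrix()
    print('pos',s['tcp_pos'].round(4),'j',s['joint_pos'].round(2),'F',s['wrist_force'].round(1),'gap',s['finger_gap'].round(4))
    print('shift in tool',(R.T@(P-s['tcp_pos'])).round(4),'rot',Ro.from_matrix(R.T@Rt).as_rotvec().round(4))
def bore(n,s,off=.0127): delta(B[n]+s*a-off*zt,RT)
E
python3 -c "
from h import *
bore(1,.095);print(RT)
c=cam('top');t=cam('side');save(c,'t1.png')
o=np.hstack([cv2.resize(x['color'][y0:y0+120,x0:x0+120,::-1],(400,400),interpolation=cv2.INTER_CUBIC) for x,x0,y0 in((c,265,150),(t,240,150))]);cv2.imwrite('pics/c1.png',o)"
```

```text
Traceback (most recent call last):
  File "h.py", line 25, in bore
    def bore(n,s,off=.0127): delta(B[n]+s*a-off*zt,RT)
                             ~~~~~^^^^^^^^^^^^^^^^^^^^
  File "h.py", line 23, in delta
    print('pos',s['tcp_pos'].round(4),'j',s['joint_pos'].round(2),'F',s['wrist_force'].round(1),'gap',s['finger_gap'].round(4))
                                                                                                      ^^^^^^^^^^^^^^^^^^^^^
AttributeError: 'float' object has no attribute 'round'
```

```bash
sed -i "s/s\['finger_gap'\].round(4)/round(s['finger_gap'],4)/" h.py
python3 -c "
from h import *
bore(1,.095)
c=cam('top');t=cam('side')
o=np.hstack([cv2.resize(x['color'][y0:y0+120,x0:x0+120,::-1],(400,400),interpolation=cv2.INTER_CUBIC) for x,x0,y0 in((c,265,150),(t,240,150))]);cv2.imwrite('pics/c1.png',o)"
```

```text
pos [ 0.5407 -0.0163  0.2532] j [-0.22 -0.19 -0.68  0.47  0.08 -0.12] F [ 0.8  0.3 -0.5] gap 0.0187
shift in tool [-1.000e-04 -7.280e-02  1.033e-01] rot [ 0.0008  0.0007 -0.0001]
```

View pics/c1.png

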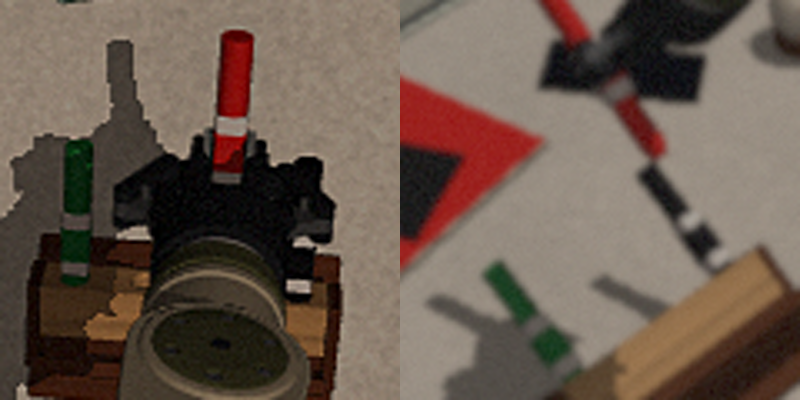

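carry_out(
  steps=[
    [-1,0,-0.0243,0.0344,0,0,0],
    [-1,0,-0.0243,0.0344,0,0,0],
    [-1,0,-0.0243,0.0344,0,0,0],
    [-1,0,0,0,0,0,0],
    [-1,0,0,0,0,0,0],
  ],
)

```text
clock: 8.02
tcp_pos: [0.5414, -0.0164, 0.127]
orientation: [0.222, 0.7, 0.647, 0.205]
wrist_force: [1.0, -0.6, 0.4]
finger_gap: 0.0185
```

```bash
python3 -c "
from h import *
bore(1,.095)
c=cam('top');t=cam('side')
s=env.get_state();q=s['orientation'];R=Ro.from_quat([q[1],q[2],q[3],q[0]]).as_matrix()
M=s['tcp_pos']+.0127*R[:,2]
for n,x in(('top',c),('side',t)):
  h=cv2.cvtColor(x['color'],cv2.COLOR_RGB2HSV);m=cv2.inRange(h,(0,150,70),(8,255,255))
  pr=proj(x,[M+R[:,1]*d for d in(.075,.025,0,-.025,-.075)]);print(n,pr.round(1).tolist())
  x0,y0=pr.min(0).astype(int)-12;x1,y1=pr.max(0).astype(int)+12
  kk=np.zeros_like(m);kk[y0:y1,x0:x1]=m[y0:y1,x0:x1]
  no,l,st,ce=cv2.connectedComponentsWithStats(kk);print([(st[i].tolist(),ce[i].round(1).tolist()) for i in range(1,no) if st[i,4]>15])
o=np.hstack([cv2.resize(x['color'][y0:y0+100,x0:x0+100,::-1],(400,400),interpolation=cv2.INTER_CUBIC) for x,x0,y0 in((c,280,165),(t,280,165))]);cv2.imwrite('pics/c2.png',o)"
```

```text
pos [ 0.5414 -0.0164  0.127 ] j [-0.22 -0.03 -0.9   0.09  0.08 -0.12] F [ 1.  -0.6  0.4] gap 0.0185
shift in tool [-0.0001 -0.0009 -0.0005] rot [0.0022 0.0005 0.0001]
top [[335.5, 171.4], [334.1, 191.2], [333.4, 200.7], [332.7, 210.1], [331.4, 228.2]]
[([331, 170, 9, 24, 173], [335.1, 181.5]), ([329, 198, 9, 8, 41], [332.5, 200.9])]
side [[284.0, 186.2], [295.0, 202.1], [300.5, 210.0], [306.0, 217.9], [317.1, 233.8]]
[([271, 187, 26, 15, 184], [282.0, 193.7]), ([306, 219, 12, 15, 77], [311.5, 226.0])]
```

```bash
cat > k.py <<'E'
from h import *
from scipy.optimize import fsolve
j=env.get_state()['joint_pos'];p=env.get_state()['tcp_pos'];t=np.radians(35)
D=[(.3139,.0451,.5746,.2495,0),(.5980,-.0905,.6495,.0227,0),(-.19,-.68,.5409,.2532,t),(j[1],j[2],np.hypot(*p[:2]),p[2],t)]
A=[];y=[]
for a2,a3,r,z,tt in D:
    r=np.sqrt(r*r-.0064);f=a2-a3
    A+=[[1,0,np.sin(a2),np.cos(f),np.sin(tt)],[0,1,np.cos(a2),-np.sin(f),-np.cos(tt)]];y+=[r,z]
s,res,_,_=np.linalg.lstsq(np.array(A),np.array(y),rcond=None);print('r0,h,L1,L2,L3',s.round(3),(np.array(A)@s-y).round(4))
def ik(P,tt):
    r=np.sqrt(P[0]**2+P[1]**2-.0064);g=lambda q:[s[0]+s[2]*np.sin(q[0])+s[3]*np.cos(q[0]-q[1])+s[4]*np.sin(tt)-r,s[1]+s[2]*np.cos(q[0])-s[3]*np.sin(q[0]-q[1])-s[4]*np.cos(tt)-P[2]]
    return fsolve(g,[0,-.9])
for n in(1,2):
  for d in(.095,.06,.04,.028):
    print(n,d,[(T,ik(B[n]+d*a-.0127*(xh*np.sin(np.radians(T))-k*np.cos(np.radians(T))),np.radians(T)).round(3).tolist()) for T in(35,30,20)])
E
python3 k.py
```

```text
r0,h,L1,L2,L3 [0.004 0.299 0.544 0.423 0.463] [ 0.0113 -0.0079 -0.0071 -0.0054  0.0056  0.0021 -0.0098  0.0112]
1 0.095 [(35, [0.017, -0.906]), (30, [0.031, -0.808]), (20, [0.102, -0.613])]
1 0.06 [(35, [0.017, -0.989]), (30, [0.023, -0.891]), (20, [0.084, -0.698])]
1 0.04 [(35, [0.022, -1.037]), (30, [0.021, -0.939]), (20, [0.076, -0.746])]
1 0.028 [(35, [0.027, -1.066]), (30, [0.021, -0.967]), (20, [0.072, -0.775])]
2 0.095 [(35, [0.027, -0.896]), (30, [0.041, -0.798]), (20, [0.111, -0.602])]
2 0.06 [(35, [0.027, -0.978]), (30, [0.033, -0.881]), (20, [0.094, -0.687])]
2 0.04 [(35, [0.032, -1.026]), (30, [0.031, -0.928]), (20, [0.086, -0.735])]
2 0.028 [(35, [0.037, -1.055]), (30, [0.032, -0.956]), (20, [0.082, -0.763])]
```

carry_out(
  steps=[
    [-1,0,-0.006,-0.0005,0.001,0,0],
    [-1,0,-0.006,0,0,0,0],
    [-1,0,-0.006,0,0,0,0],
    [-1,0,-0.006,0,0,0,0],
    [-1,0,-0.006,0,0,0,0],
    [-1,0,0,0,0,0,0],
  ],
)

```text
clock: 8.88
tcp_pos: [0.5134, -0.0142, 0.1076]
orientation: [0.22, 0.701, 0.647, 0.203]
wrist_force: [-1.7, -2.7, -1.0]
finger_gap: 0.0191
```

```bash
python3 -c "
from h import *
bore(1,.065);print(env.get_state()['ft_torque'])"
```

```text
pos [ 0.5134 -0.0142  0.1076] j [-0.23 -0.04 -0.98  0.03  0.09 -0.13] F [-1.7 -2.7 -1. ] gap 0.0191
shift in tool [-0.0001  0.0033 -0.0002] rot [-0.0021  0.0012 -0.0003]
[-0.32394426  0.79422324 -0.08654474]
```

```bash
cat >> h.py <<'E'
def droop(n,s,deg,off=.0127):
    t=np.radians(35-deg);a2=xh*np.cos(t)+k*np.sin(t);z2=xh*np.sin(t)-k*np.cos(t)
    delta(B[n]-.019*a+(.019+s)*a2-off*z2,np.c_[yh,a2,z2])
E
python3 -c "
from h import *
droop(1,.062,4);droop(1,.045,4)"
```

```text
pos [ 0.5134 -0.0142  0.1076] j [-0.23 -0.04 -0.98  0.03  0.09 -0.13] F [-1.7 -2.7 -1. ] gap 0.0191
shift in tool [-0.0001  0.001   0.0054] rot [ 0.0677  0.0012 -0.0004]
pos [ 0.5134 -0.0142  0.1076] j [-0.23 -0.04 -0.98  0.03  0.09 -0.13] F [-1.7 -2.7 -1. ] gap 0.0191
shift in tool [-0.0001 -0.016   0.0043] rot [ 0.0677  0.0012 -0.0004]
```

carry_out(
  steps=[
    [-1,0,0,0.0027,0.034,0,0],
    [-1,0,0,0.0027,0.034,0,0],
    [-1,0,0,0,0,0,0],
    [-1,0,-0.005,0,0,0,0],
    [-1,0,-0.005,0,0,0,0],
    [-1,0,-0.005,0,0,0,0],
    [-1,0,0,0,0,0,0],
  ],
)

```text
clock: 9.75
tcp_pos: [0.5039, -0.0135, 0.0959]
orientation: [0.197, 0.708, 0.654, 0.181]
wrist_force: [-0.6, -4.8, 2.2]
finger_gap: 0.0188
```

```bash
python3 -c "
from h import *
droop(1,.028,4);print(env.get_state()['ft_torque'])"
```

```text
pos [ 0.5039 -0.0135  0.0959] j [-0.23 -0.02 -0.95  0.11  0.08 -0.13] F [-0.6 -4.8  2.2] gap 0.0188
shift in tool [-0.0001 -0.0184  0.0002] rot [ 0.001   0.0013 -0.0003]
[-0.97526509  0.22377437 -0.36334205]
```

carry_out(
  steps=[
    [-1,0,-0.004,0,0,0,0],
    [-1,0,-0.004,0,0,0,0],
    [-1,0,-0.002,0,0,0,0],
    [-1,0,0,0,0,0,0],
  ],
)

```text
clock: 10.25
tcp_pos: [0.4961, -0.0129, 0.0913]
orientation: [0.198, 0.708, 0.653, 0.182]
wrist_force: [2.5, -5.2, 3.2]
finger_gap: 0.0189
```

carry_out(
  steps=[
    [-1,0,-0.0015,0,0,0,0],
    [-1,0,-0.0015,0,0,0,0],
    [-1,0,0,0,0,0,0],
  ],
)

```text
clock: 10.62
tcp_pos: [0.4938, -0.0128, 0.0899]
orientation: [0.198, 0.708, 0.653, 0.182]
wrist_force: [2.1, -4.3, 2.8]
finger_gap: 0.0184
```

```bash
python3 -c "
from h import *
droop(1,.028,4);print(env.get_state()['ft_torque'])"
```

```text
pos [ 0.4938 -0.0128  0.0899] j [-0.23 -0.03 -0.98  0.08  0.08 -0.13] F [ 2.1 -4.3  2.8] gap 0.0184
shift in tool [-0.     -0.0067  0.0003] rot [ 0.0029  0.0013 -0.0002]
[-1.01606459 -0.18100574 -0.41822833]
```

carry_out(
  steps=[
    [-1,0,-0.0015,0,0,0,0],
    [-1,0,-0.0015,0,0,0,0],
    [-1,0,0,0,0,0,0],
  ],
)

```text
clock: 11.0
tcp_pos: [0.4915, -0.0126, 0.0885]
orientation: [0.198, 0.708, 0.653, 0.182]
wrist_force: [2.2, -5.5, 2.4]
finger_gap: 0.0192
```

carry_out(
  steps=[
    [-1,0,-0.0015,0,0,0,0],
    [-1,0,-0.0015,0,0,0,0],
    [-1,0,0,0,0,0,0],
  ],
)

```text
clock: 11.38
tcp_pos: [0.4891, -0.0125, 0.0871]
orientation: [0.198, 0.708, 0.653, 0.182]
wrist_force: [2.9, -4.8, 3.0]
finger_gap: 0.0188
```

carry_out(
  steps=[
    [-1,0,-0.001,0,0,0,0],
    [-1,0,-0.001,0,0,0,0],
    [-1,0,0,0,0,0,0],
  ],
)

```text
clock: 11.75
tcp_pos: [0.4883, -0.0124, 0.0867]
orientation: [0.199, 0.707, 0.653, 0.183]
wrist_force: [4.0, -5.2, 2.4]
finger_gap: 0.0188
```

```bash
python3 -c "
from h import *
droop(1,.028,4);print(env.get_state()['ft_torque'])"
```

```text
pos [ 0.4883 -0.0124  0.0867] j [-0.24 -0.04 -1.    0.07  0.08 -0.14] F [ 4.  -5.2  2.4] gap 0.0188
shift in tool [ 0.0001 -0.0003  0.0004] rot [0.0053 0.0013 0.0001]
[-1.01768741 -0.6178196  -0.3865481 ]
```

carry_out(
  steps=[
    [-1,0,-0.002,0,0.004,0,0],
    [-1,0,0,0,0,0,0],
  ],
)

```text
clock: 12.0
tcp_pos: [0.4878, -0.0124, 0.0865]
orientation: [0.198, 0.707, 0.654, 0.182]
wrist_force: [6.8, -5.9, 2.4]
finger_gap: 0.0189
```

```bash
python3 -c "
from h import *
droop(1,.028,4);print(env.get_state()['ft_torque'],env.get_state()['joint_pos'])"
```

```text
pos [ 0.4878 -0.0124  0.0865] j [-0.24 -0.04 -1.    0.07  0.08 -0.14] F [ 6.8 -5.9  2.4] gap 0.0189
shift in tool [0.0001 0.0002 0.0005] rot [0.0037 0.0012 0.0003]
[-1.00506636 -1.13769144 -0.31190834] [-0.23744787 -0.03710428 -0.99781484  0.07070861  0.08065675 -0.13602488]
```

carry_out(
  steps=[
    [-1,0,-0.002,0,0,0,0],
    [-1,0,-0.002,0,0,0,0],
    [-1,0,0,0,0,0,0],
  ],
)

```text
clock: 12.38
tcp_pos: [0.4873, -0.0125, 0.0868]
orientation: [0.2, 0.707, 0.653, 0.184]
wrist_force: [11.5, -4.2, 3.7]
finger_gap: 0.0187
```

```bash
python3 -c "
from h import *
droop(1,.028,4)"
```

```text
pos [ 0.4873 -0.0125  0.0868] j [-0.24 -0.04 -1.    0.06  0.08 -0.14] F [11.5 -4.2  3.7] gap 0.0187
shift in tool [0.0002 0.0005 0.001 ] rot [0.01   0.0008 0.0009]
```

carry_out(
  steps=[
    [-1,0,0.005,0,0,0,0],
    [-0.4,0,0,0,0,0,0],
    [-0.1,0,0,0,0,0,0],
    [-0.1,0,0,0,0,0,0],
    [-0.1,0,0,0,0,0,0],
    [-0.1,0,0,-0.02,0,0,0],
    [-0.1,0,0.01,-0.03,0,0,0],
    [-0.1,0,0.03,-0.05,0,0,0],
    [-0.1,0,0.03,-0.05,0,0,0],
    [-0.1,0,0,0,0,0,0],
  ],
)

```text
clock: 13.62
tcp_pos: [0.4722, -0.011, 0.256]
orientation: [0.2, 0.707, 0.653, 0.183]
wrist_force: [0.3, -0.0, 0.3]
finger_gap: 0.0382
```

```bash
python3 -c "
from h import *
bore(1,.095)
t=env.get_state();print(t['tcp_pos'],t['orientation'])
t=cam('side');c=cam('top');h=cv2.cvtColor(t['color'],cv2.COLOR_RGB2HSV)
o=np.hstack([cv2.resize(x['color'][y0:y0+120,x0:x0+120,::-1],(400,400),interpolation=cv2.INTER_CUBIC) for x,x0,y0 in((c,265,170),(t,250,190))]);cv2.imwrite('pics/c3.png',o)"
```

```text
pos [ 0.4722 -0.011   0.256 ] j [-0.24 -0.3  -0.71  0.62  0.08 -0.14] F [ 0.3 -0.   0.3] gap 0.0382
shift in tool [ 1.000e-04 -9.000e-03  1.459e-01] rot [-0.0618  0.0014  0.0009]
[ 0.4721651  -0.01098514  0.25604232] [0.19967703 0.70684338 0.6533593  0.18336613]
```

View pics/c3.png

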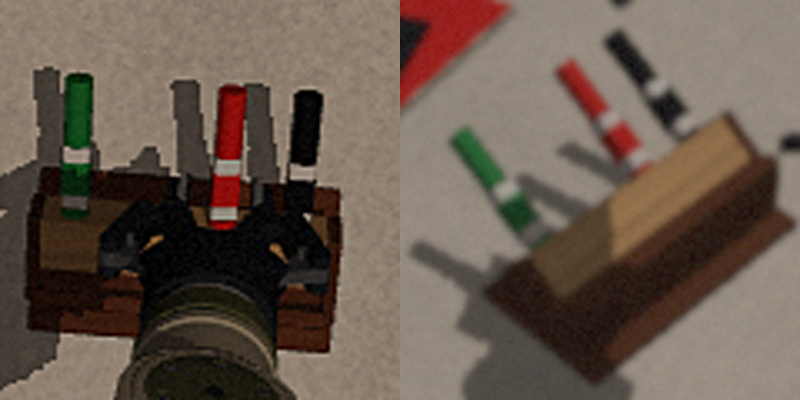

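carry_out(
  steps=[
    [0.0,0,0,0,0.183,0,0],
    [0.0,0,0,0,0.183,0,0],
    [0.0,0,0,0,0.183,0,0],
    [0.4,0,0,0,0,0,-0.1817],
    [0.4,0,0,0,0,0,-0.1817],
    [0.4,0,0,0,0,0,-0.1817],
    [0.4,0,0,0,0,0,-0.1817],
    [0.4,0,0,0,0,0,-0.1817],
    [0.4,0,0,0,0,0,-0.1817],
    [0.4,0,0,0,0,0,-0.1817],
    [0.4,0,0,0,0,0,-0.1817],
    [0.4,0.0251,0.0485,0,0,0,0],
    [0.4,0.0251,0.0485,0,0,0,0],
    [0.4,0.0251,0.0485,0,0,0,0],
    [0.4,0.0251,0.0485,0,0,0,0],
    [0.4,0.0251,0.0485,0,0,0,0],
    [0.4,0,0.0485,0,0,0,0],
    [0.4,0,0.0485,0,0,0,0],
    [0.4,0,0,0,0,0,0],
    [0.4,0,0,0,0,0,0],
  ],
)

```text
clock: 16.23
tcp_pos: [0.4109, 0.3464, 0.2481]
orientation: [-0.007, 0.098, 0.995, -0.002]
wrist_force: [0.1, -0.2, 0.1]
finger_gap: 0.0598
```

```bash
python3 -c "
from h import *
t=np.radians(168.83);x=np.array([np.cos(t),np.sin(t),0]);z=-k
delta(np.array([.4151,.3466,.0235]),np.c_[x,np.cross(z,x),z])"
```

```text
pos [0.4109 0.3464 0.2481] j [ 0.55  0.25 -0.04  1.29  0.01 -0.83] F [ 0.1 -0.2  0.1] gap 0.0598
shift in tool [-0.0072  0.0021  0.2245] rot [-0.0047 -0.0143 -0.0011]
```

carry_out(
  steps=[
    [0.4,0,0,0,-0.0047,-0.0143,-0.0011],
    [0.4,-0.0041,0.001,0.05,0,0,0],
    [0.4,0,0,0.05,0,0,0],
    [0.4,0,0,0.05,0,0,0],
    [0.4,0,0,0.04,0,0,0],
    [0.4,0,0,0.024,0,0,0],
    [0.4,0,0,0.01,0,0,0],
    [0.4,0,0,0,0,0,0],
    [-0.3,0,0,0,0,0,0],
    [-1,0,0,0,0,0,0],
    [-1,0,0,0,0,0,0],
    [-1,0,0,0,0,0,0],
    [-1,0,0,0,0,0,0],
  ],
)

```text
clock: 17.85
tcp_pos: [0.418, 0.3485, 0.0275]
orientation: [0.003, 0.097, 0.995, 0.002]
wrist_force: [0.1, 0.2, 5.4]
finger_gap: 0.0186
```

```bash
python3 -c "
from h import *
t=np.radians(168.83);x=np.array([np.cos(t),np.sin(t),0]);z=-k
delta(np.array([.4151,.3466,.0235]),np.c_[x,np.cross(z,x),z])"
```

```text
pos [0.418  0.3485 0.0275] j [ 0.55  0.42 -0.39  0.76  0.   -0.83] F [0.1 0.2 5.4] gap 0.0186
shift in tool [ 0.0025 -0.0024  0.004 ] rot [ 0.0048  0.0052 -0.0003]
```

carry_out(
  steps=[
    [-0.5,0,0,0,0,0,0],
    [-0.2,0,0,0,0,0,0],
    [-0.2,0,-0.002,0.004,0,0.005,0],
    [-0.2,0,0,0,0,0,0],
    [-1,0,0,0,0,0,0],
    [-1,0,0,0,0,0,0],
    [-1,0,0,0,0,0,0],
    [-1,0,0,0,0,0,0],
  ],
)

```text
clock: 18.85
tcp_pos: [0.4168, 0.346, 0.0222]
orientation: [-0.001, 0.098, 0.995, 0.002]
wrist_force: [0.2, -1.1, -1.3]
finger_gap: 0.0185
```

```bash
python3 -c "
from h import *
t=np.radians(168.83);x=np.array([np.cos(t),np.sin(t),0]);z=-k
delta(np.array([.4151,.3466,.0235]),np.c_[x,np.cross(z,x),z])"
```

```text
pos [0.4168 0.346  0.0222] j [ 0.54  0.43 -0.39  0.75  0.   -0.83] F [ 0.2 -1.1 -1.3] gap 0.0185
shift in tool [ 0.0017  0.0003 -0.0013] rot [ 0.0033 -0.0018 -0.0004]
```

carry_out(
  steps=[
    [-1,0,0,-0.03,0,0,0],
    [-1,0,0,-0.05,0,0,0],
    [-1,0,0,-0.05,0,0,0],
    [-1,0,0,-0.05,0,0,0],
    [-1,0,0,-0.05,0,0,0],
    [-1,-0.0309,-0.0464,0,0,0,0],
    [-1,-0.0309,-0.0464,0,0,0,0],
    [-1,-0.0309,-0.0464,0,0,0,0],
    [-1,-0.0309,-0.0464,0,0,0,0],
    [-1,-0.0309,-0.0464,0,0,0,0],
    [-1,-0.0309,-0.0464,0,0,0,0],
    [-1,0,0,0,0,0,0],
  ],
)

```text
clock: 20.35
tcp_pos: [0.546, 0.0326, 0.2505]
orientation: [-0.001, 0.1, 0.995, 0.001]
wrist_force: [-0.9, 0.0, -0.7]
finger_gap: 0.0187
```

carry_out(
  steps=[
    [-1,0,0,0,0,0,0.1817],
    [-1,0,0,0,0,0,0.1817],
    [-1,0,0,0,0,0,0.1817],
    [-1,0,0,0,0,0,0.1817],
    [-1,0,0,0,0,0,0.1817],
    [-1,0,0,0,0,0,0.1817],
    [-1,0,0,0,0,0,0.1817],
    [-1,0,0,0,0,0,0.1817],
    [-1,0,0,0,-0.1527,0,0],
    [-1,0,0,0,-0.1527,0,0],
    [-1,0,0,0,-0.1527,0,0],
    [-1,0,0,0,-0.1527,0,0],
    [-1,0,0,0,0,0,0],
    [-1,0,0,0,0,0,0],
    [-1,0,0,0,0,0,0],
  ],
)

```text
clock: 22.22
tcp_pos: [0.5477, 0.036, 0.2538]
orientation: [0.22, 0.7, 0.647, 0.206]
wrist_force: [0.2, -0.1, -0.4]
finger_gap: 0.019
```

```bash
python3 -c "
from h import *
bore(2,.095,.0122)"
```

```text
pos [0.5477 0.036  0.2538] j [-0.08 -0.17 -0.66  0.46  0.01 -0.  ] F [ 0.2 -0.1 -0.4] gap 0.019
shift in tool [ 0.0007 -0.0755  0.1026] rot [ 0.0013 -0.0035 -0.0012]
```

carry_out(
  steps=[
    [-1,0.0007,-0.0252,0.0342,0.001,-0.0035,-0.001],
    [-1,0,-0.0252,0.0342,0,0,0],
    [-1,0,-0.0252,0.0342,0,0,0],
    [-1,0,0,0,0,0,0],
    [-1,0,0,0,0,0,0],
    [-1,0,0,0,0,0,0],
  ],
)

```text
clock: 22.98
tcp_pos: [0.5441, 0.037, 0.1266]
orientation: [0.222, 0.7, 0.647, 0.205]
wrist_force: [0.5, 0.6, -0.1]
finger_gap: 0.0185
```

```bash
python3 -c "
from h import *
bore(2,.095,.0122)
c=cam('top');t=cam('side')
s=env.get_state();q=s['orientation'];R=Ro.from_quat([q[1],q[2],q[3],q[0]]).as_matrix()
M=s['tcp_pos']+.0122*R[:,2]
for n,x in(('top',c),('side',t)):
  h=cv2.cvtColor(x['color'],cv2.COLOR_RGB2HSV);m=cv2.inRange(h,(105,120,50),(130,255,255))
  pr=proj(x,[M+R[:,1]*d for d in(.05,-.05)]);print(n,pr.round(1).tolist())
  x0,y0=pr.min(0).astype(int)-25;x1,y1=pr.max(0).astype(int)+25
  kk=np.zeros_like(m);kk[y0:y1,x0:x1]=m[y0:y1,x0:x1]
  no,l,st,ce=cv2.connectedComponentsWithStats(kk);print([(st[i].tolist(),ce[i].round(1).tolist()) for i in range(1,no) if st[i,4]>15])
"
```

```text
pos [0.5441 0.037  0.1266] j [-0.08 -0.01 -0.89  0.08  0.    0.  ] F [ 0.5  0.6 -0.1] gap 0.0185
shift in tool [0.0004 0.0005 0.0005] rot [ 0.0023  0.0002 -0.0003]
top [[311.4, 181.0], [309.6, 218.8]]
[([308, 173, 8, 21, 150], [311.6, 182.8]), ([307, 198, 7, 7, 31], [309.1, 200.6])]
side [[274.8, 204.7], [297.4, 237.1]]
[([270, 198, 12, 16, 86], [275.5, 205.5]), ([292, 230, 12, 16, 81], [298.0, 237.7])]
```

carry_out(
  steps=[
    [-1,0.0004,-0.006,0.0003,0.002,0,0],
    [-1,0,-0.006,0,0,0,0],
    [-1,0,-0.006,0,0,0,0],
    [-1,0,-0.006,0,0,0,0],
    [-1,0,-0.005,0,0,0,0],
    [-1,0,0,0,0,0,0],
    [-1,0,0,0.0027,0.034,0,0],
    [-1,0,0,0.0027,0.034,0,0],
    [-1,0,0,0,0,0,0],
  ],
)

```text
clock: 24.2
tcp_pos: [0.522, 0.0389, 0.1028]
orientation: [0.196, 0.708, 0.654, 0.181]
wrist_force: [-1.4, -1.4, 1.5]
finger_gap: 0.0187
```

```bash
python3 -c "
from h import *
droop(2,.028,4,.0122)"
```

```text
pos [0.522  0.0389 0.1028] j [-0.08  0.01 -0.9   0.13 -0.    0.  ] F [-1.4 -1.4  1.5] gap 0.0187
shift in tool [ 0.0002 -0.034  -0.0005] rot [-0.0015  0.0007 -0.0004]
```

s is 0.062 by TCP. Next I go to about 0.040, then feel in small steps.

carry_out(
  steps=[
    [-1,0,-0.005,0,0,0,0],
    [-1,0,-0.005,0,0,0,0],
    [-1,0,-0.005,0,0,0,0],
    [-1,0,-0.004,0,0,0,0],
    [-1,0,-0.002,0,0,0,0],
    [-1,0,0,0,0,0,0],
  ],
)

```text
clock: 24.95
tcp_pos: [0.5029, 0.0406, 0.0915]
orientation: [0.195, 0.708, 0.654, 0.18]
wrist_force: [-0.2, -2.6, 2.4]
finger_gap: 0.019
```

carry_out(
  steps=[
    [-1,0,-0.0015,0,0,0,0],
    [-1,0,-0.0015,0,0,0,0],
    [-1,0,0,0,0,0,0],
  ],
)

```text
clock: 25.32
tcp_pos: [0.5007, 0.0407, 0.0902]
orientation: [0.196, 0.708, 0.654, 0.181]
wrist_force: [0.5, -2.5, 3.8]
finger_gap: 0.0191
```

carry_out(
  steps=[
    [-1,0,-0.0015,0,0,0,0],
    [-1,0,-0.0015,0,0,0,0],
    [-1,0,0,0,0,0,0],
  ],
)

```text
clock: 25.7
tcp_pos: [0.498, 0.0409, 0.0886]
orientation: [0.196, 0.708, 0.654, 0.181]
wrist_force: [1.0, -3.9, 3.9]
finger_gap: 0.0187
```

```bash
python3 -c "
from h import *
droop(2,.028,4,.0122)"
```

```text
pos [0.498  0.0409 0.0886] j [-0.08 -0.01 -0.96  0.08 -0.    0.  ] F [ 1.  -3.9  3.9] gap 0.0187
shift in tool [ 0.0001 -0.0061 -0.0003] rot [-0.0022  0.0005 -0.0004]
```

carry_out(
  steps=[
    [-1,0,-0.001,0,0,0,0],
    [-1,0,-0.001,0,0,0,0],
    [-1,0,0,0,0,0,0],
  ],
)

```text
clock: 26.08
tcp_pos: [0.4966, 0.041, 0.0878]
orientation: [0.196, 0.708, 0.654, 0.181]
wrist_force: [1.5, -4.3, 3.5]
finger_gap: 0.019
```

carry_out(
  steps=[
    [-1,0,-0.001,0,0,0,0],
    [-1,0,-0.001,0,0,0,0],
    [-1,0,0,0,0,0,0],
  ],
)

```text
clock: 26.45
tcp_pos: [0.4957, 0.0411, 0.0873]
orientation: [0.196, 0.708, 0.654, 0.181]
wrist_force: [3.4, -4.4, 3.3]
finger_gap: 0.0189
```

carry_out(
  steps=[
    [-1,0,-0.001,0,0,0,0],
    [-1,0,-0.001,0,0,0,0],
    [-1,0,0,0,0,0,0],
  ],
)

```text
clock: 26.82
tcp_pos: [0.4952, 0.0411, 0.0872]
orientation: [0.197, 0.708, 0.654, 0.182]
wrist_force: [5.6, -4.9, 5.0]
finger_gap: 0.0192
```

```bash
python3 -c "
from h import *
droop(2,.028,4,.0122)"
```

```text
pos [0.4952 0.0411 0.0872] j [-0.08 -0.02 -0.98  0.07 -0.    0.  ] F [ 5.6 -4.9  5. ] gap 0.0192
shift in tool [ 0.0002 -0.0029 -0.0001] rot [ 0.0023  0.0006 -0.0003]
```

carry_out(
  steps=[
    [-1,0,-0.002,0,0,0,0],
    [-1,0,-0.002,0,0,0,0],
    [-1,0,0,0,0,0,0],
  ],
)

```text
clock: 27.2
tcp_pos: [0.4946, 0.0412, 0.0873]
orientation: [0.199, 0.707, 0.653, 0.184]
wrist_force: [10.3, -4.7, 4.3]
finger_gap: 0.0189
```

carry_out(
  steps=[
    [-1,0,0.006,0,0,0,0],
    [-0.4,0,0,0,0,0,0],
    [-0.1,0,0,0,0,0,0],
    [-0.1,0,0,0,0,0,0],
    [-0.1,0,0,0,0,0,0],
    [-0.1,0,0,-0.02,0,0,0],
    [-0.1,0,0.01,-0.03,0,0,0],
    [-0.1,0,0.03,-0.05,0,0,0],
    [-0.1,0,0,-0.05,0,0,0],
    [-0.1,0,0,-0.05,0,0,0],
    [-0.1,0,0,-0.05,0,0,0],
    [-0.1,0,0,-0.05,0,0,0],
    [-0.1,0,0,0,0,0,0],
    [-0.1,0,0,0,0,0,0],
  ],
)

```text
clock: 28.95
tcp_pos: [0.3752, 0.0509, 0.3639]
orientation: [0.195, 0.708, 0.654, 0.18]
wrist_force: [-0.4, 0.4, -0.6]
finger_gap: 0.0378
```

```bash
python3 -c "
from h import *
t=cam('side');c=cam('top')
print(env.get_state()['tcp_pos'])
o=np.hstack([cv2.resize(x['color'][y0:y0+100,x0:x0+100,::-1],(400,400),interpolation=cv2.INTER_CUBIC) for x,x0,y0 in((c,270,180),(t,255,195))]);cv2.imwrite('pics/c4.png',o)
# far-end prediction when home (droop 5) vs short by 6mm
a5=xh*np.cos(np.radians(30))+k*.5
for n,P in((0,B[1]-.054*yh),(1,B[1]),(2,B[2]),(3,B[2]+.054*yh)):
  Q=[P-.019*a+(.019+.103+e)*a5 for e in(0,.006)];print(n,proj(c,Q).round(1).tolist(),proj(t,Q).round(1).tolist())
for n,lo,hi in(('red',(0,150,50),(8,255,255)),('blue',(105,120,30),(130,255,255)),('green',(45,100,20),(85,255,255))):
  r=[]
  for x,x0,x1,y0,y1 in((c,280,350,180,240),(t,255,340,195,270)):
    m=cv2.inRange(cv2.cvtColor(x['color'],cv2.COLOR_RGB2HSV),lo,hi)[y0:y1,x0:x1]
    no,l,st,ce=cv2.connectedComponentsWithStats(m);r.append([((st[i,:4]+[x0,y0,0,0]).tolist(),(ce[i]+[x0,y0]).round(1).tolist()) for i in range(1,no) if st[i,4]>15])
  print(n,r)
"
```

```text
[0.37499949 0.05083579 0.36267818]
0 [[356.8, 198.1], [357.0, 195.7]] [[312.3, 200.1], [310.9, 198.3]]
1 [[333.8, 196.4], [334.0, 194.0]] [[297.6, 209.5], [296.2, 207.7]]
2 [[310.9, 194.7], [311.0, 192.3]] [[282.3, 219.4], [280.9, 217.6]]
3 [[288.0, 192.9], [288.1, 190.5]] [[266.3, 229.7], [264.8, 227.8]]
red [[([330, 196, 9, 22], [334.0, 206.2]), ([328, 221, 11, 11], [332.6, 227.0]), ([327, 236, 9, 3], [331.1, 236.8])], [([255, 195, 25, 21], [263.4, 201.7]), ([298, 209, 13, 16], [304.1, 216.5]), ([312, 228, 9, 9], [315.9, 231.8])]]
blue [[([307, 194, 9, 22], [311.0, 204.6]), ([306, 220, 9, 11], [309.7, 224.9]), ([306, 234, 7, 3], [308.7, 235.3])], [([283, 219, 13, 16], [288.9, 226.6]), ([297, 238, 9, 10], [300.9, 242.2])]]
green [[([284, 192, 9, 23], [288.1, 202.7]), ([283, 218, 9, 11], [287.1, 223.3]), ([284, 233, 8, 3], [287.2, 233.8])], [([267, 230, 13, 16], [273.0, 237.2]), ([281, 249, 9, 10], [284.8, 253.4])]]
```

View pics/c4.png

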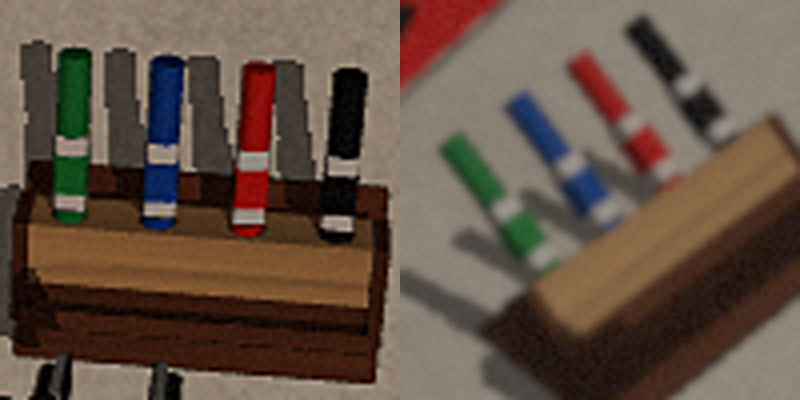

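All four markers stand in an even row in both views. The cap centroids step by the same 1.6–1.9 px per bore, and a marker 6 mm short would show as 2.4 px. Handing in.

```bash
python3 -c "
from h import *
print(env.hand_in(),env.get_state()['clock'])"
```

```text
the job is handed in; nothing more can be done
the job is handed in; nothing more can be done
```

The red marker is in bore 1 and the blue one is in bore 2, both with the chamfered cap down. The job was handed in at about 29 s on the robot clock, with the gripper open and well clear of the rack.

- **Red:** it went past the depth where a square cap would stop and came to rest with its centre about 28 mm out from the mouth. The push on it was about 12 N.
- **Blue:** it stopped with the gripper about 30.5 mm out. The camera check had shown it sitting 2.5 mm nearer the bore in the grip, so its centre is also about 28 mm out. The push on it was about 12 N.
- **Final camera check:** red, blue and green line up evenly in the top view, to within about 0.3 px, and black looks level with them. A marker 6 mm short would show as about 2.4 px. The far ends of red, blue and green match the fully-home prediction to about 1 px in both views.
- **Adjustments made:** joint 3 was close to its range limit, so I made the last part of each insertion with the marker tilted down about 4°. I also gripped the blue marker a second time because the first grip was about 4 mm too high.
- **Not measured:** I did not re-measure the other things on the table at the end; no move went near them and the wrist forces stayed low.

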